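# Read the label on the blue sample case

### The job

Draw the barcode scanner straight out of its dock by its exposed grey nose, put it down on the desk or mat and let go, then take it again by its black handle. Reach its nose into the rack bay that holds the blue sample case and hold it still for about two seconds, squarely aimed at the middle of the case's barcode label and about 25 mm from it, without touching it. Then lay the scanner gently, trigger up, lengthwise on the middle of the green bench mat and let go; leave the cases and everything else on the desk where they are.

Things in the scene. Friction and masses are not known exactly. Their poses are not given: they have to be found in the camera images.
- scanner: Stick barcode scanner, 190 mm long, 0.16 kg, flat underside. Origin: centre of underside; x towards the window end, z up (orange trigger side; trigger need not be pressed). Black handle x -95 to +5 mm, 32 wide, 30 high; grey neck +5 to +55, 28 wide, 26 high; grey head +55 to +95, 44 wide, 30 high. Starts lying in the dock, handle inside, neck and head exposed, x along the dock's x.
- window (a point): Centre of the amber reading window, on the scanner's end face: scanner frame (95, 0, 15) mm. It reads along the scanner's +x axis. Axes as the scanner's.
- neck (a point): Middle of the scanner's grey neck, scanner frame (32, 0, 13) mm.
- handle (a point): Well inside the scanner's black handle, scanner frame (-55, 0, 15) mm.
- dock: White dock fixed to the desk: roofed sleeve 110 mm long, 60 wide, 52 high. Origin: centre of underside; x points out of the open mouth (at x = 55 mm), back closed. Passage 40 mm wide, 4 to 44 mm above the desk. The scanner starts with its origin at x = 45 mm, held by friction only: slide it at least 105 mm along +x to clear the mouth; it can then drop 4 mm to the desk.
- dock_mouth (a point): Centre of the dock's mouth, dock frame (55, 0, 19) mm.
- rack: Sample rack fixed to the desk, 166 mm deep (x), 242 wide (y), 93 high. Origin: centre of underside. Three bays at y = -78, 0, 78 mm, 70 mm wide between 8 mm walls, floor 8 mm thick, open to -x (towards the robot), closed behind. A clear roof over x = -83 to +3 mm, underside 88 mm above the desk, keeps the gripper out: only the scanner's nose goes in. Case fronts at x = 10 mm.
- case_blue: The blue sample case, 60 mm deep (x), 58 mm wide (y), 64 mm high, 0.45 kg, loose, standing in one of the three bays (which one varies). Origin: centre of its underside. Its -x face, towards the bay's opening, carries the label. Its colour is visible from above.
- label (a point): Centre of the white barcode label (44 by 30 mm) on the front (-x) face of the blue case: case frame (-31, 0, 34) mm, about 42 mm above the desk. Axes as the case's: the label faces the case's -x.
- case_green: Green sample case of the same form in another bay; leave alone.
- case_red: Red sample case of the same form in another bay; leave alone.
- mat: Green bench mat fixed to the desk, 260 mm long (x), 120 mm wide (y), 3 mm thick. Origin: centre of its underside. The scanner must end lying on it, along its length either way round.
- ring_gauge: Steel ring gauge lying flat, 60 mm outside diameter, 22 mm high, loose bystander. Origin: centre of underside.
- dial_stand: Dial indicator on a magnetic stand: black base block 60 (x) by 50 (y) by 50 mm high, steel post to 200 mm, an arm and a round dial within 45 mm of the post at 170 mm; 0.9 kg, loose bystander. Origin: centre of underside.
- memo_block: Yellow memo block 50 (x) by 75 (y) by 25 mm high, loose bystander. Origin: centre of underside.
- mouse: Black computer mouse 100 (x) by 58 (y) by 34 mm high, loose bystander. Origin: centre of underside.
- cleaner: White lens-cleaner bottle, 52 mm diameter, 150 mm high, standing loose, bystander. Origin: centre of underside.
- gauge_box: Closed wooden gauge-block box 60 (x) by 95 (y) by 34 mm high, loose bystander. Origin: centre of underside.
There are look-alikes about, which are no part of the job. What is meant by the scanner is not purple, and is the larger of those in its own colour.

How it is judged:
On the way, in this order (a step that is already met when the one before it is completed fails the run):
1. The scanner is out of its dock, put down level (on the desk or the mat) and let go (horizontal distance between scanner and dock above 0.14 m and height (world z) of scanner below 0.01 m and angle between scanner's own z axis and vertical below 0.12 rad and contact force between the fingers and scanner below 0.1 N and linear speed of scanner below 0.02 m/s), for 0.15 s.
2. Held by its handle and still (20 mm/s, 0.15 rad/s) for 1 s: window 12 to 45 mm from the blue case's label, axis within 10 mm of its centre across and in height, square within 0.18 rad (x of label in the frame of window between 0.012 and 0.045 m and y of label in the frame of window between -0.01 and 0.01 m and z of label in the frame of window between -0.01 and 0.01 m and angle between the x axis of scanner and the x axis of case_blue, either way round below 0.18 rad and linear speed of scanner below 0.02 m/s and angular speed of scanner below 0.15 rad/s and contact force between the fingers and scanner above 0.5 N and x of the grasp point in the frame of scanner below 0.008 m), for 1 s.
At the end, for the whole second after the job is handed in: The scanner lies still on the mat, trigger up (tilt under 0.12 rad), its centre within 35 mm along and 32 mm across of the mat's centre, lengthwise within 0.30 rad (either way round), let go (x of scanner in the frame of mat between -0.035 and 0.035 m and y of scanner in the frame of mat between -0.032 and 0.032 m and z of scanner in the frame of mat between -0.002 and 0.008 m and angle between scanner's own z axis and vertical below 0.12 rad and angle between the x axis of scanner and the x axis of mat, either way round below 0.3 rad and linear speed of scanner below 0.02 m/s and contact force between the fingers and scanner below 0.1 N); the robot touches nothing.
It fails at once if A sample case is moved more than 8 mm (distance of any of case_blue, case_green, case_red from where it was at the start of the episode above 0.008 m).
It fails at once if A bystander (ring gauge, dial stand, memo block, mouse, bottle, gauge box) is moved more than 20 mm (distance of any of ring_gauge, dial_stand, memo_block, mouse, cleaner, gauge_box from where it was at the start of the episode above 0.02 m).
It fails at once if The scanner touches the blue case (more than 0.5 N) (contact force between scanner and case_blue above 0.5 N).
It fails at once if The scanner is dropped or thrown: faster than 0.6 m/s while not held (contact force between the fingers and scanner below 0.05 N and linear speed of scanner above 0.6 m/s).
It also fails if it takes over 67 s, if anything falls off the work surface, if the arm or the gripper's body presses on something with over 40 N, if the wrist force passes 120 N, or if a joint passes its speed limit or range.

### The arm

A 7-joint arm with a two-finger parallel gripper is mounted at the origin on the work surface. World frame = base frame: x ahead of the robot, y to its left, z up, the work surface at z = 0. Lengths are in m, angles in rad, forces in N, time in s.
With the tool pointing down it reaches from about 0.425 to 0.95 m from the base axis. Payload 4.7 kg.
Tool frame: the origin (TCP) lies at the very end of the fingers, on their centre line; the grasp point (between the pads) lies 19 mm behind it; z points along the fingers, y is the line along which they close (so a half turn about z gives the same grasp; the last joint's range is limited). The gripper opens to 85 mm and grips with 20 to 120 N. Pads are 22 mm wide; open, the fingers measure 114 mm over their backs; the gripper's body (76 mm by 85 mm) begins 54 mm behind the grasp point. The pads swing forward as they close: fully open they stand 13 mm farther back than shut.
Start: joints at [-1.168, 0.469, -0.049, 1.532, 0.024, 1.141, -0.082], TCP at [0.282, 0.613, 0.205] pointing down, gripper open.
Joint ranges: [-2.59, 2.59], [-0.33, 1.99], [-1.39, 1.29], [0.1, 2.45], [-1.04, 4.18], [0.21, 1.99], [-2.66, 2.66]. Speed limits (rad/s): [2.57, 2.57, 3.14, 3.14, 3.14, 3.14, 3.14].

### API

Orientations are given as a rotation vector (axis times angle).
In Python, from rig import manip gives the robot as it stands.
- The arm moves only by the tool step_arm, never from a script. Its argument "rows" is a list of rows, each a list of 7 numbers: the turn, a rotation vector about the tool's x, y, z in degrees, then the shift along the tool's x, y, z in cm, then the finger opening in cm, from 0 to 8.54. A call has 1 to 10 rows; each row is the pose to reach, as a shift and turn from the pose commanded when the call began, along the tool's axes at that moment; what a row does not reach only later rows make up. A row lasts 1/12 s, in which the tool goes at most 41.7 mm and 7.16 degrees, less where a joint would pass 70% of its speed; a pose out of reach is approached as far as the arm can. A call with a gripper value outside its range is refused whole. The fingers move at their own pace and stop on an object; the grip force is fixed at half the most. Time passes only in rows, so rows that repeat a pose let the fingers close. It gives the time, the measured TCP pose, the force, the opening and the grip force at its end, in the units of the state.
- manip.get_state(): the state, without advancing time (a new reading comes with each control period).
- manip.read_camera(name): name is "scene" or "top" or "wrist"; returns a dict with "color" (400x640x3 uint8, red, green, blue), "camera_matrix" (3x3 intrinsics, pixels), "rvec" (rotation vector, rad) and "tvec" (3), from world to camera coordinates, as OpenCV has them. Camera axes: x right, y down, z forward; pixel columns grow to the right and rows downward; lengths in m; the calibration is good to about 2 mm. A picture is of the moment at which its call begins. There is no depth.
- manip.hand_in(): hands the job in; it is judged then, once.
The state is a dict: "t": time; "qpos": joint angles; "joint_vel": joint speeds; "effort": joint torques, N m; "ee_pos": TCP position; "ee_rot": TCP orientation; "contact_force": force on the tool from outside, world axes, zero at the start; "ft_torque": the same for the moment, N m; "opening": finger opening in m; "grasp_force": force on a finger pad.
Only numpy, scipy, OpenCV 4.12 (cv2) and the standard library are available. Lean on these libraries where they do the work, as an engineer would, in place of code of your own. Each camera call takes 0.05 s, during which the arm holds its last target. There are 200 camera calls.

## Working session

There is one attempt and no reset: what is moved stays moved. The work goes in short steps, Python scripts to look and compute and a tool call to move; the robot and the scene stay as the last step left them, time stands still between calls to the robot, and variables do not carry over. Pictures are saved under pics/ and viewed, at most 12 in all, crops included, and the job is handed in when it is done.

Besides the shell and the picture viewer there is one more tool, called after "Emit:" by a JSON object that holds its "name" and its "arguments", one argument or row to a line. step_arm: Moves the arm, as the interface text tells. Its arguments: {"type":"object","properties":{"rows":{"type":"array","items":{"type":"array","items":{"type":"number"}}}},"required":["rows"]}

```bash
mkdir -p pics
cat > h.py <<'E'
import cv2, numpy as np
from rig import manip
R=lambda v: cv2.Rodrigues(np.array(v,float))[0]
def snap(name,fn):
    c=manip.read_camera(name); cv2.imwrite(fn,c["color"][:,:,::-1]); np.savez(fn+'.npz',**{k:np.array(v) for k,v in c.items()}); return c
def load(fn): return dict(np.load(fn+'.npz'))
def ray(c,u,v,z):
    Rm=R(c["rvec"]);o=-Rm.T@np.ravel(c["tvec"]);d=Rm.T@np.linalg.inv(c["camera_matrix"])@[u,v,1.]
    return o+d*(z-o[2])/d[2]
def proj(c,p): return cv2.projectPoints(np.array(p,float).reshape(-1,3),np.array(c["rvec"],float),np.array(c["tvec"],float),c["camera_matrix"],None)[0].reshape(-1,2)
def tool(delta_world):
    s=manip.get_state(); return R(s["ee_rot"]).T@np.array(delta_world)*100
E
python3 - <<'E'
from h import *
a=snap("scene","pics/s0.png");b=snap("top","pics/t0.png")
for c in(a,b): print(c["camera_matrix"],c["rvec"],c["tvec"])
s=manip.get_state();print(s["ee_pos"],s["ee_rot"],R(s["ee_rot"]),s["t"],s["opening"])
E
```

```text
[[410.61909211   0.         321.64321796]
 [  0.         410.61909211 187.37214437]
 [  0.           0.           1.        ]] [ 1.95362978  1.82780063 -0.51884687] [-0.09402988 -0.40978219  1.56582793]
[[491.89724393   0.         320.35642469]
 [  0.         491.89724393 209.18874438]
 [  0.           0.           1.        ]] [ 2.17549737 -2.12031472  0.13259373] [0.03306295 0.54356069 1.54365632]
[0.28223169 0.61254358 0.20426217] [-6.72839856e-01 -3.06835722e+00  2.72356501e-03] [[-9.08241797e-01  4.18445167e-01 -6.92854496e-04]
 [ 4.18445738e-01  9.08240348e-01 -1.62332652e-03]
 [-4.99947290e-05 -1.76429501e-03 -9.99998442e-01]] 0.1 0.08539409994441706
```

View pics/t0.png

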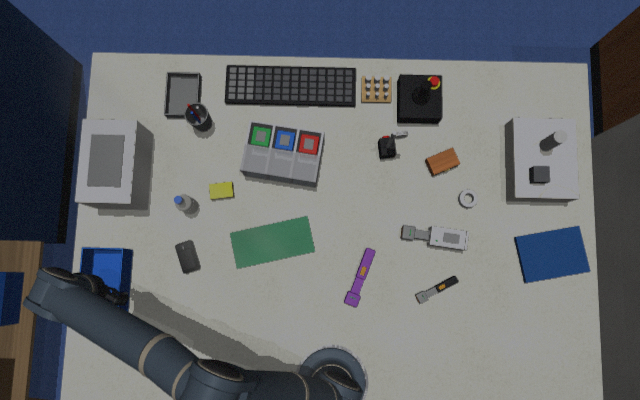

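View pics/s0.png

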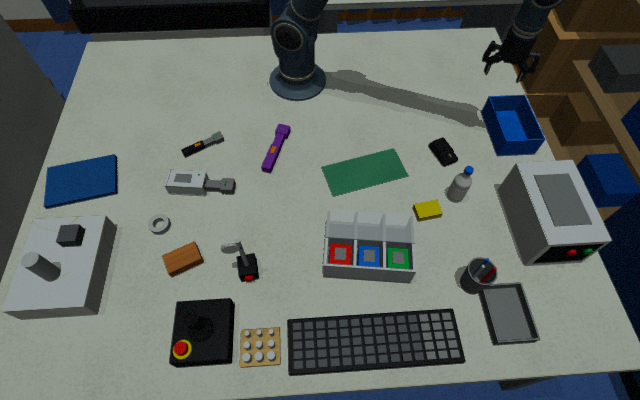

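The top view shows three scanner-like things:
- the scanner docked at (430,236), with its grey nose at (408,233)
- a purple one at (360,278)
- a small black and grey one at (437,289)

I choose the docked one: it isn't purple and it is the larger of the two in its colour. The blue case is the middle bay at (285,140), and the mat is at (273,242). I'll check the choice in a close crop.

Run:
```python
import cv2
i=cv2.imread('pics/t0.png')
a=cv2.resize(i[210:310,395:485],None,fx=5,fy=5,interpolation=cv2.INTER_CUBIC)
b=cv2.resize(i[115:195,235:330],None,fx=3.6,fy=3.6,interpolation=cv2.INTER_CUBIC)
import numpy as np
o=np.zeros((500,795,3),'uint8');o[:500,:450]=a;o[:288,452:452+342]=b
cv2.imwrite('pics/c0.png',o)
from h import *
c=load('pics/t0.png')
hsv=cv2.cvtColor(i,cv2.COLOR_BGR2HSV)
m=((hsv[...,0]>60)&(hsv[...,0]<90)&(hsv[...,1]>100)).astype('uint8');m[:205]=0
k=max(cv2.findContours(m,0,2)[0],key=cv2.contourArea)
r=cv2.minAreaRect(k);P=np.array([ray(c,*p,.003)[:2] for p in cv2.boxPoints(r)]);print('mat',P,P.mean(0))
for n,lo,hi in(('g',45,90),('b',100,130)):
    m=((hsv[...,0]>lo)&(hsv[...,0]<hi)&(hsv[...,1]>120)).astype('uint8');m[:115]=0;m[160:]=0;m[:,:245]=0;m[:,330:]=0
    k=max(cv2.findContours(m,0,2)[0],key=cv2.contourArea);r=cv2.minAreaRect(k);print(n,r,ray(c,*r[0],.072))
```

```text
mat [[0.48677002 0.23663674]
 [0.52325012 0.0927282 ]
 [0.41159008 0.06425883]
 [0.37567085 0.20687603]] [0.44932027 0.15012495]
g ((260.5961608886719, 136.0192413330078), (17.65045166015625, 17.84657096862793), 11.309932708740234) [0.76953873 0.244344   0.072     ]
b ((284.4960021972656, 139.77198791503906), (18.425201416015625, 18.514646530151367), 10.30484676361084) [0.75901263 0.16725204 0.072     ]
```

View pics/c0.png

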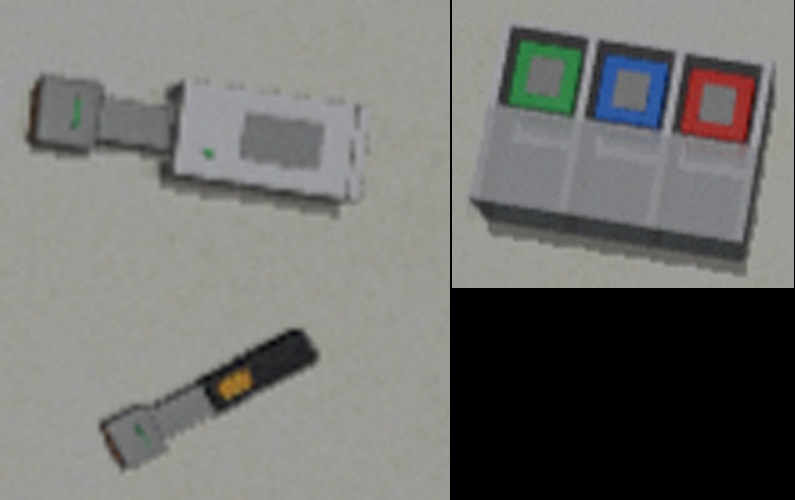

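The crop confirms it: the grey nose of the docked scanner is at crop (32–178, 75–152). The black and grey one on the desk, bottom left, is smaller, so it is a look-alike. Blue is the middle bay.

Run:
```python
from h import *
c=load('pics/t0.png')
def A(u,v,z): return ray(c,(u+.5)/5-.5+395,(v+.5)/5-.5+210,z)[:2]
for n,p,z in (('head',[(40,75),(102,80),(95,152),(35,148)],.034),('dockroof',[(185,80),(362,105),(345,200),(178,178)],.052),('neckjoin',[(102,96),(102,142),(175,103),(172,150)],.030)):
    q=np.array([A(*x,z) for x in p]);print(n,q.round(4).tolist(),q.mean(0))
def B(u,v,z): return ray(c,(u+.5)/3.6-.5+235,(v+.5)/3.6-.5+115,z)[:2]
q=np.array([B(u-452,v,.093) for u,v in[(512,28),(772,68),(745,232),(473,200)]]);print('rack',q.round(4).tolist(),q.mean(0),[np.linalg.norm(q[i]-q[i-1]) for i in range(4)])
q=np.array([B(u-452,v,.072) for u,v in[(513,28),(588,40),(574,114),(500,102)]]);
for n,(u,v) in dict(g=(546,76),b=(631,90),r=(717,104)).items(): print(n,B(u-452,v,.072))
q=np.array([ray(c,u,v,.003)[:2] for u,v in[(231,238),(307,217),(315,245),(237,268)]]);print('mat',q.round(4).tolist(),q.mean(0))
# mat by colour
i=c['color'];hsv=cv2.cvtColor(i,cv2.COLOR_RGB2HSV);print(hsv[240,[240,270,300]],hsv[230,300])
m=((hsv[...,0]>60)&(hsv[...,0]<92)&(hsv[...,1]>70)).astype('uint8');m[:205]=0
k=max(cv2.findContours(m,0,2)[0],key=cv2.contourArea);r=cv2.minAreaRect(k)
q=np.array([ray(c,*p,.003)[:2] for p in cv2.boxPoints(r)]);print(q.round(4).tolist(),q.mean(0))
print([np.linalg.norm(q[i]-q[i-1]) for i in range(4)])
d=load('pics/s0.png')
# check in scene
print(ray(d,365,172,.003)[:2], ray(d,369,257,.072)[:2], proj(d,[.47,-.13,.034]))
```

```text
head [[0.4997, -0.2173], [0.4975, -0.2569], [0.4513, -0.2525], [0.4529, -0.2143]] [ 0.475376   -0.23524837]
dockroof [[0.497, -0.306], [0.484, -0.4173], [0.4238, -0.4059], [0.435, -0.3014]] [ 0.45993478 -0.35764716]
neckjoin [[0.4877, -0.2576], [0.4581, -0.2577], [0.4843, -0.3043], [0.4542, -0.3023]] [ 0.47107648 -0.28046764]
rack [[0.8073, 0.2728], [0.7764, 0.0427], [0.6294, 0.0624], [0.6519, 0.2998]] [0.71624562 0.16940912] [np.float64(0.15770576407465423), np.float64(0.23217580522160094), np.float64(0.14832030195335602), np.float64(0.23852409411959527)]
g [0.77043853 0.24388803]
b [0.75944021 0.16769976]
r [0.7484956 0.0908477]
mat [[0.4449, 0.3361], [0.5201, 0.0904], [0.4292, 0.0617], [0.3484, 0.3118]] [0.43566737 0.20001465]
[[ 74 104 108]
 [ 72 100 117]
 [ 75 118 110]] [ 75 113 111]
[[0.4608, 0.343], [0.5239, 0.0914], [0.4104, 0.0628], [0.3484, 0.3121]] [0.43588522 0.20234158]
[np.float64(0.11665356637912533), np.float64(0.2594087143780403), np.float64(0.11701941375076598), np.float64(0.25694576391116836)]
[0.44129379 0.20513369] [0.76428568 0.16822636] [[260.48478114 179.49794763]]
```

```bash
cat >> h.py <<'E'
from scipy.spatial.transform import Rotation as Ro
def row(pos,yaw,s=None):
    """move row from measured pose to world TCP pos, tool pointing down, tool y at yaw deg"""
    s=s or manip.get_state(); a=np.radians(yaw); y=np.array([np.cos(a),np.sin(a),0]); z=np.array([0,0,-1.]); x=np.cross(y,z)
    C=R(s["ee_rot"]); T=np.c_[x,y,z]
    return np.r_[np.degrees(Ro.from_matrix(C.T@T).as_rotvec()),C.T@(np.array(pos)-s["ee_pos"])*100].round(2)
E
python3 - <<'E'
from h import *
print(row([.5,.2,.21],-6)); print(row([.47,-.26,.21],-6))
E
```

```text
[-9.000e-02  7.000e-02  7.126e+01 -3.704e+01 -2.836e+01 -5.200e-01]
[-9.000e-02  7.000e-02  7.126e+01 -5.357e+01 -7.139e+01 -4.500e-01]
```

Emit:
{"name": "step_arm", "arguments": {
  "rows": [
    [0,0,71.3,-37,-28.4,-0.5,8.5],
    [0,0,71.3,-37,-28.4,-0.5,8.5],
    [0,0,71.3,-37,-28.4,-0.5,8.5],
    [0,0,71.3,-37,-28.4,-0.5,8.5],
    [0,0,71.3,-37,-28.4,-0.5,8.5],
    [0,0,71.3,-37,-28.4,-0.5,8.5],
    [0,0,71.3,-37,-28.4,-0.5,8.5],
    [0,0,71.3,-37,-28.4,-0.5,8.5],
    [0,0,71.3,-37,-28.4,-0.5,8.5],
    [0,0,71.3,-37,-28.4,-0.5,8.5]
  ]
}}

```text
t: 0.93
ee_pos: [0.4767, 0.2423, 0.2096]
ee_rot: [-2.341, -2.094, 0.0]
contact_force: [0.4, -0.7, -0.4]
opening: 0.0852
grasp_force: 0.0
```

Run:
```python
from h import *
s=manip.get_state();print(s['t'],s['ee_pos'],s['qpos'],row([.47,-.24,.20],-6))
```

```text
0.9333 [0.47673782 0.24233381 0.20955925] [-0.82232489  0.23764721  0.32754655  1.87663138 -0.08815579  1.04147098
 -0.5700109 ] [-2.000e-02 -0.000e+00 -3.800e-01 -4.801e+01  4.690e+00  9.500e-01]
```

Emit:
{"name": "step_arm", "arguments": {
  "rows": [
    [0,0,0,-24,2.3,0.5,8.5],
    [0,0,0,-24,2.3,0.5,8.5],
    [0,0,0,-24,2.3,0.5,8.5],
    [0,0,0,-24,2.3,0.5,8.5],
    [0,0,0,-24,2.3,0.5,8.5],
    [0,0,0,-48,4.7,1,8.5],
    [0,0,0,-48,4.7,1,8.5],
    [0,0,0,-48,4.7,1,8.5],
    [0,0,0,-48,4.7,1,8.5],
    [0,0,0,-48,4.7,1,8.5]
  ]
}}

```text
t: 1.77
ee_pos: [0.4724, -0.1739, 0.2009]
ee_rot: [-2.335, -2.101, -0.001]
contact_force: [-0.1, -0.4, 0.1]
opening: 0.0851
grasp_force: 0.0
```

Emit:
{"name": "step_arm", "arguments": {
  "rows": [
    [0,0,0,-6,0,0,8.5],
    [0,0,0,-6,0,0,8.5],
    [0,0,0,-6,0,0,8.5],
    [0,0,0,-6,0,0,8.5]
  ]
}}

```text
t: 2.1
ee_pos: [0.4661, -0.2328, 0.2007]
ee_rot: [-2.338, -2.097, 0.001]
contact_force: [-0.0, 0.8, -0.6]
opening: 0.085
grasp_force: 0.0
```

Run:
```python
from h import *
c=snap('wrist','pics/w1.png')
s=manip.get_state();print(s['t'],s['ee_pos'],s['qpos'],row([.47,-.278,.20],-6))
print(proj(c,[[.476,-.2155,.019],[.4695,-.278,.03],[.469,-.303,.03]]))
```

```text
2.15 [ 0.46661156 -0.23120176  0.20055285] [-0.14643577  0.24586274  0.63161703  1.92944    -0.17004089  1.02002646
  0.45501367] [-0.05 -0.05 -0.04 -4.62  0.83  0.05]
[[327.17018487 150.95929533]
 [327.28108088 210.28441328]
 [329.12357244 231.64177524]]
```

View pics/w1.png

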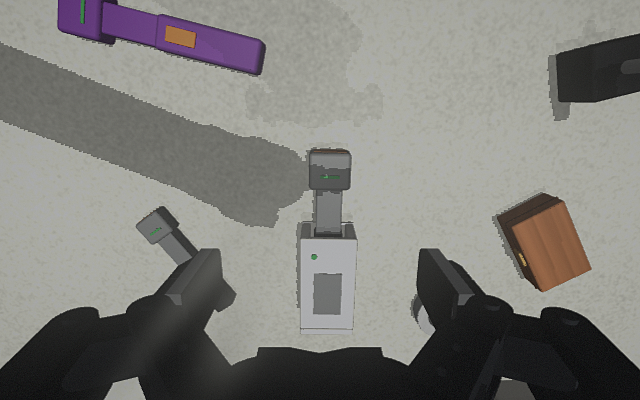

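The wrist view shows the scanner head at (330,170), its neck at (328,212), the dock roof at (302–356, 238–329), and the gripper lined up with it.

Run:
```python
from h import *
c=load('pics/w1.png')
P=lambda u,v,z:ray(c,u,v,z)[:2]
h1=(P(310,153,.034)+P(351,153,.034))/2; h2=(P(310,190,.034)+P(351,190,.034))/2
n1=(P(316,193,.03)+P(341,193,.03))/2
f=(P(302,239,.052)+P(356,239,.052))/2; b=(P(302,329,.052)+P(354,329,.052))/2
print(h1,h2,n1,f,b)
for a,d in((h1,f),(h1,b),(f,b)): print(np.degrees(np.arctan2(*(a-d)[::-1])))
print('width',P(310,170,.034)-P(351,170,.034),'purple',P(264,55,.03),P(100,20,.03),'small',P(160,225,.02),P(222,300,.02))
```

```text
[ 0.47905936 -0.21564907] [ 0.47519937 -0.25458152] [ 0.47276817 -0.25876033] [ 0.46834322 -0.3020517 ] [ 0.45618434 -0.41179823]
82.9299602426235
83.34818313456941
83.67795083098727
width [-0.04217449  0.00457793] purple [ 0.42534913 -0.11604162] [ 0.27861525 -0.06976433] small [ 0.27949537 -0.27848151] [ 0.33084598 -0.3818479 ]
```

Run:
```python
from h import *
print(row([.472,-.278,.03],-6.5))
```

```text
[-0.05 -0.05  0.46 -4.61  1.04 17.05]
```

Emit:
{"name": "step_arm", "arguments": {
  "rows": [
    [0,0,0.5,-4.6,1,5,8.5],
    [0,0,0.5,-4.6,1,8,8.5],
    [0,0,0.5,-4.6,1,11,7],
    [0,0,0.5,-4.6,1,14,7],
    [0,0,0.5,-4.6,1,16,7],
    [0,0,0.5,-4.6,1,17,7],
    [0,0,0.5,-4.6,1,17,7],
    [0,0,0.5,-4.6,1,17,7]
  ]
}}

```text
t: 2.82
ee_pos: [0.4727, -0.2778, 0.0314]
ee_rot: [2.343, 2.093, 0.001]
contact_force: [0.5, -0.2, 0.1]
opening: 0.0703
grasp_force: 0.0
```

Run:
```python
from h import *
s=manip.get_state();print(s['ee_pos'],row([.472,-.278,.005],-6.5,s))
```

```text
[ 0.47270558 -0.27775397  0.03135976] [ 0.02 -0.02  0.07 -0.03 -0.07  2.64]
```

Emit:
{"name": "step_arm", "arguments": {
  "rows": [
    [0,0,0,0,0,1.3,6],
    [0,0,0,0,0,2.5,6],
    [0,0,0,0,0,2.5,6],
    [0,0,0,0,0,2.5,2],
    [0,0,0,0,0,2.5,2],
    [0,0,0,0,0,2.5,2],
    [0,0,0,0,0,2.5,2],
    [0,0,0,0,0,2.5,2],
    [0,0,0,0,0,2.5,2],
    [0,0,0,0,0,2.5,2]
  ]
}}

```text
t: 3.65
ee_pos: [0.472, -0.2787, 0.0061]
ee_rot: [2.344, 2.091, 0.0]
contact_force: [0.4, 0.5, 0.1]
opening: 0.0202
grasp_force: 0.0
```

Run:
```python
from h import *
c=snap('wrist','pics/w2.png');s=manip.get_state();print(s['opening'],s['grasp_force'],s['ee_pos'])
```

```text
0.02021287481195929 0.0 [ 0.47195775 -0.27864094  0.00610422]
```

View pics/w2.png

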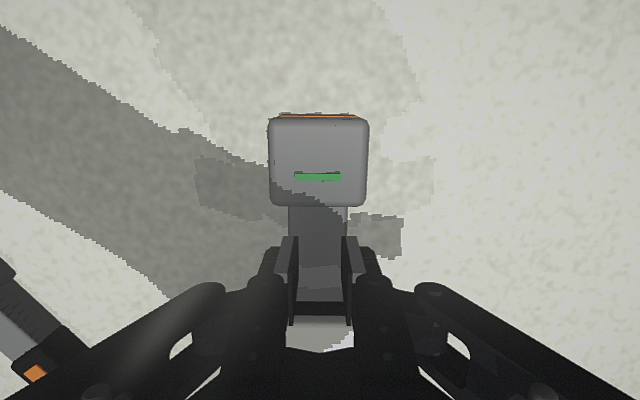

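The fingers stand either side of the neck, with pad edges at (292,280) and (350,280). They aren't gripping yet, so I'll close further.

Emit:
{"name": "step_arm", "arguments": {
  "rows": [
    [0,0,0,0,0,0,0],
    [0,0,0,0,0,0,0],
    [0,0,0,0,0,0,0],
    [0,0,0,0,0,0,0],
    [0,0,0,0,0,0,0]
  ]
}}

```text
t: 4.12
ee_pos: [0.4719, -0.2786, 0.006]
ee_rot: [-2.344, -2.091, -0.0]
contact_force: [-0.4, 0.7, 1.4]
opening: -0.0004
grasp_force: 0.0
```

Run:
```python
from h import *
c=load('pics/w2.png');s=manip.get_state()
Rm=R(c['rvec']);print('cam',-Rm.T@np.ravel(c['tvec']),c['camera_matrix'][0,0])
p=s['ee_pos'];print(proj(c,[p,p+[0,0,.019],p+[.01,0,.02],p+[-.01,0,.02],p+[0,0,.05]]))
u=np.array([.1132,.9936]);o=np.array([.4683,-.31]);n=np.array([u[1],-u[0]])
print(proj(c,[[*(o+u*a+n*b),z] for a,b,z in((95,0,.034),(55,-22,.034),(55,22,.034),(55,-14,.03),(55,14,.03),(32,-14,.03),(32,14,.03),(10,0,.052))for a,b in[(a/1e3,b/1e3)]]).round(0).tolist())
d=snap('wrist','pics/w3.png')
e=snap('scene','pics/s3.png');t=snap('top','pics/t3.png')
i=e['color'][130:230,150:310][:,:,::-1];j=t['color'][170:290,360:500][:,:,::-1]
q=cv2.resize(i,(480,300),interpolation=cv2.INTER_CUBIC)
o=np.zeros((600,800,3),'uint8');o[:300,:480]=q;o[300:600,:350]=cv2.resize(j,(350,300),interpolation=cv2.INTER_CUBIC);o[300:550,400:800]=cv2.resize(d['color'][:,:,::-1],(400,250))
cv2.imwrite('pics/m3.png',o)
```

```text
cam [ 0.47964481 -0.20769429  0.17580459] 331.21353764255815
[[319.7399333  233.35021059]
 [319.81891857 248.25103256]
 [339.95804232 247.01223933]
 [299.76472817 251.23443356]
 [319.99366804 281.21807302]]
[[320.0, 119.0], [271.0, 209.0], [369.0, 209.0], [290.0, 207.0], [350.0, 207.0], [291.0, 252.0], [349.0, 252.0], [320.0, 320.0]]
```

View pics/m3.png

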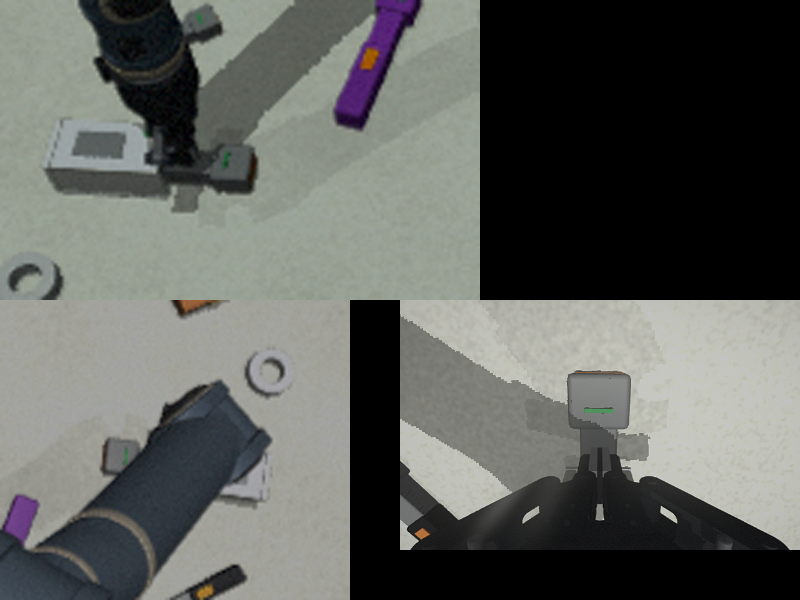

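Run:
```python
from h import *
c=load('pics/w2.png');Rm=R(c['rvec']);t=np.ravel(c['tvec'])
p=np.array([.47195775,-.27864,.0061]);u=np.array([.1132,.9936,0]);n=np.array([.9936,-.1132,0])
for z in(.006,.015,.025,.035,.045):
  q=p.copy();q[2]=z
  print(z,(Rm@q+t).round(4),proj(c,[q+.011*u+.01*n,q+.011*u-.01*n,q-.011*u+.01*n,q-.011*u-.01*n]).round(0).tolist())
a=cv2.imread('pics/w2.png')[190:340,240:400];b=cv2.imread('pics/w3.png')[190:340,240:400]
cv2.imwrite('pics/m4.png',cv2.resize(np.hstack([a,b]),(800,375),interpolation=cv2.INTER_CUBIC))
```

```text
0.006 [0.0003 0.0214 0.1829] [[338.0, 215.0], [301.0, 215.0], [338.0, 252.0], [302.0, 252.0]]
0.015 [0.0003 0.0239 0.1743] [[339.0, 220.0], [301.0, 220.0], [339.0, 259.0], [301.0, 259.0]]
0.025 [0.0003 0.0267 0.1647] [[340.0, 228.0], [299.0, 228.0], [340.0, 268.0], [300.0, 268.0]]
0.035 [0.0003 0.0295 0.1551] [[342.0, 236.0], [298.0, 236.0], [341.0, 278.0], [299.0, 278.0]]
0.045 [0.0003 0.0323 0.1455] [[343.0, 245.0], [297.0, 245.0], [342.0, 290.0], [298.0, 290.0]]
```

View pics/m4.png

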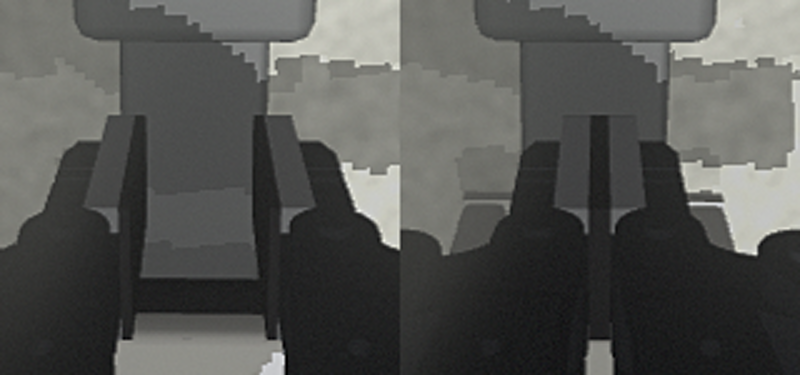

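The shut pads lie over the neck with tips near row 236, which projects to z of about 30–35 mm. The fingertips are clearly above the neck and about 27 mm higher than the reported TCP. I'll open and go down in small steps, watching the force.

Emit:
{"name": "step_arm", "arguments": {
  "rows": [
    [0,0,0,0,0,0,5.5],
    [0,0,0,0,0,0,5.5],
    [0,0,0,0,0,0,5.5],
    [0,0,0,0,0,0,5.5],
    [0,0,0,0,0,0.3,5.5],
    [0,0,0,0,0,0.6,5.5],
    [0,0,0,0,0,0.6,5.5]
  ]
}}

```text
t: 4.85
ee_pos: [0.4715, -0.2783, -0.0007]
ee_rot: [-2.344, -2.09, 0.001]
contact_force: [0.3, -0.9, -0.5]
opening: 0.0548
grasp_force: 0.0
```

Emit:
{"name": "step_arm", "arguments": {
  "rows": [
    [0,0,0,0,0,0.3,5.5],
    [0,0,0,0,0,0.6,5.5],
    [0,0,0,0,0,0.6,5.5]
  ]
}}

```text
t: 5.1
ee_pos: [0.4715, -0.2784, -0.0067]
ee_rot: [-2.344, -2.09, 0.001]
contact_force: [-0.3, 0.1, -0.4]
opening: 0.0548
grasp_force: 0.0
```

Emit:
{"name": "step_arm", "arguments": {
  "rows": [
    [0,0,0,0,0,0.4,5.5],
    [0,0,0,0,0,0.8,5.5],
    [0,0,0,0,0,0.8,5.5],
    [0,0,0,0,0,0.8,1.5],
    [0,0,0,0,0,0.8,1.5],
    [0,0,0,0,0,0.8,1.5],
    [0,0,0,0,0,0.8,1.5],
    [0,0,0,0,0,0.8,1.5]
  ]
}}

```text
t: 5.77
ee_pos: [0.4719, -0.2788, -0.0137]
ee_rot: [2.345, 2.091, 0.0]
contact_force: [-0.5, 0.3, 1.7]
opening: 0.0268
grasp_force: 61.5
```

Emit:
{"name": "step_arm", "arguments": {
  "rows": [
    [0,0,0,0.7,0,-0.05,1.5],
    [0,0,0,2,0,-0.1,1.5],
    [0,0,0,3.5,0,-0.1,1.5],
    [0,0,0,5,0,-0.1,1.5],
    [0,0,0,6.5,0,-0.1,1.5],
    [0,0,0,8,0,-0.1,1.5],
    [0,0,0,9.5,0,-0.1,1.5],
    [0,0,0,11,0,-0.1,1.5],
    [0,0,0,12,0,-0.1,1.5],
    [0,0,0,12.3,0,-0.1,1.5]
  ]
}}

```text
t: 6.6
ee_pos: [0.486, -0.1537, -0.0133]
ee_rot: [-2.34, -2.094, -0.001]
contact_force: [0.2, 0.2, -0.9]
opening: 0.0264
grasp_force: 61.0
```

Emit:
{"name": "step_arm", "arguments": {
  "rows": [
    [0,0,0,1,0,-0.3,1.5],
    [0,0,0,2.5,0,-0.3,1.5],
    [0,0,0,3.5,0,0,1.5],
    [0,0,0,4,0,0.3,1.5],
    [0,0,0,4,0,0.45,1.5],
    [0,0,0,4,0,0.45,1.5],
    [0,0,0,4,0,0.45,1.5]
  ]
}}

```text
t: 7.18
ee_pos: [0.4904, -0.1174, -0.0176]
ee_rot: [2.345, 2.09, -0.0]
contact_force: [0.2, 0.2, -1.4]
opening: 0.0266
grasp_force: 61.1
```

Emit:
{"name": "step_arm", "arguments": {
  "rows": [
    [0,0,0,0,0,0.1,1.5],
    [0,0,0,0,0,0.1,1.5],
    [0,0,0,0,0,0.1,1.5]
  ]
}}

```text
t: 7.43
ee_pos: [0.4904, -0.1174, -0.0177]
ee_rot: [-2.346, -2.089, -0.001]
contact_force: [-2.2, 2.4, 9.4]
opening: 0.0267
grasp_force: 62.4
```

Emit:
{"name": "step_arm", "arguments": {
  "rows": [
    [0,0,0,0,0,0,3],
    [0,0,0,0,0,0,5],
    [0,0,0,0,0,0,6],
    [0,0,0,0,0,0,6],
    [0,0,0,0,0,-3,6],
    [0,0,0,0,0,-6,6],
    [0,0,0,0,0,-10,7],
    [0,0,0,-3,0,-13,7],
    [0,0,0,-5,0,-15,7],
    [0,0,0,-5,0,-15,7]
  ]
}}

```text
t: 8.27
ee_pos: [0.4869, -0.1723, 0.1362]
ee_rot: [2.344, 2.078, 0.007]
contact_force: [-0.1, -1.0, 0.5]
opening: 0.0697
grasp_force: 0.0
```

Run:
```python
from h import *
c=snap('wrist','pics/w5.png');s=manip.get_state();print(s['t'],s['ee_pos'],s['opening'])
```

```text
8.3167 [ 0.4858868  -0.16923703  0.13387323] 0.07009941832125073
```

View pics/w5.png

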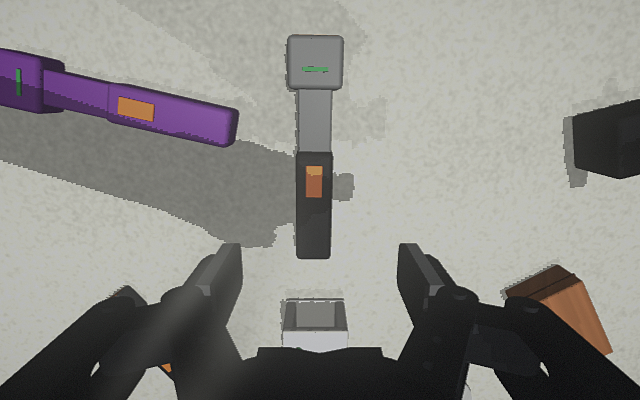

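The scanner is lying level on the desk, clear of the dock. Its handle runs from (314,152) to (314,259) and its head is at (315,62).

Run:
```python
from h import *
c=load('pics/w5.png');P=lambda u,v,z:ray(c,u,v,z)[:2]
tip=P(315.5,37,.03);hn=P(315.5,88,.03);nh=P(314,152,.03);tail=P(313.5,258,.03)
d=(tip-tail)/np.linalg.norm(tip-tail);print(tip,hn,nh,tail,np.linalg.norm(tip-tail),np.linalg.norm(nh-tail),np.degrees(np.arctan2(d[1],d[0])))
g=(tip+tail)/2-d*.045;print('g',g,row([*g,.02],np.degrees(np.arctan2(d[1],d[0]))-90))
print(P(235,140,.02))
```

```text
[ 0.4987227  -0.05650104] [ 0.4941706  -0.09319717] [ 0.48665598 -0.14359311] [ 0.47404455 -0.24052149] 0.1856678101580877 0.09774537218802956 82.36189329476638
g [ 0.48040242 -0.19311199] [ 0.33  0.04  0.86 -2.43 -0.33 11.39]
[ 0.42064371 -0.126715  ]
```

Emit:
{"name": "step_arm", "arguments": {
  "rows": [
    [0,0,0,-2,0,3,6.5],
    [0,0,0,-3.4,0,6,6],
    [0,0,0,-3.4,0,9,6],
    [0,0,0,-3.4,0,11,6],
    [0,0,0,-3.4,0,12,6],
    [0,0,0,-3.4,0,12,6],
    [0,0,0,-3.4,0,12,6]
  ]
}}

```text
t: 8.9
ee_pos: [0.4807, -0.1997, 0.011]
ee_rot: [-2.343, -2.091, 0.001]
contact_force: [0.8, -0.6, 0.9]
opening: 0.0601
grasp_force: 0.0
```

Run:
```python
from h import *
print(manip.get_state()['ee_pos'],row([.481,-.2006,-.0195],-6.8))
```

```text
[ 0.48067011 -0.1997416   0.01104204] [-0.08 -0.01  0.28 -0.08  0.05  3.05]
```

Emit:
{"name": "step_arm", "arguments": {
  "rows": [
    [0,0,0,0,0,1,6],
    [0,0,0,0,0,2,6],
    [0,0,0,0,0,3,6],
    [0,0,0,0,0,3,6],
    [0,0,0,0,0,3,2],
    [0,0,0,0,0,3,2],
    [0,0,0,0,0,3,2],
    [0,0,0,0,0,3,2],
    [0,0,0,0,0,3,2],
    [0,0,0,0,0,3,2]
  ]
}}

```text
t: 9.73
ee_pos: [0.4813, -0.2004, -0.018]
ee_rot: [2.344, 2.09, 0.001]
contact_force: [-0.2, -0.5, 2.5]
opening: 0.0311
grasp_force: 60.4
```

Emit:
{"name": "step_arm", "arguments": {
  "rows": [
    [0,0,0,0,0,-1,2],
    [0,0,0,0,0,-3,2],
    [0,0,0,0,0,-6,2],
    [0,0,0,0,0,-9,2],
    [0,0,0,0,0,-11.5,2],
    [0,0,0,0,0,-12,2],
    [0,0,0,0,0,-12,2]
  ]
}}

```text
t: 10.32
ee_pos: [0.482, -0.2004, 0.1034]
ee_rot: [2.342, 2.09, 0.004]
contact_force: [0.3, -0.1, -1.3]
opening: 0.0306
grasp_force: 60.1
```

Run:
```python
from h import *
s=manip.get_state();print(s['ee_pos'],s['grasp_force'],s['qpos'],row([.463,.21,.10],-98.2))
c=load('pics/t0.png');print('dial',ray(c,388,147,.05))
```

```text
[ 0.48196586 -0.20036433  0.10336152] 60.09275436401367 [-0.20662885  0.39204348  0.65813284  2.03091362 -0.32779543  0.81809501
  0.52748778] [ 0.17 -0.19 91.68 40.56 -6.54  0.32]
dial [ 0.74913616 -0.16660328  0.05      ]
```

Emit:
{"name": "step_arm", "arguments": {
  "rows": [
    [0,0,6,2.5,-0.4,0,2],
    [0,0,12,6,-1,0,2],
    [0,0,18,10,-1.6,0,2],
    [0,0,24,14,-2.2,0,2],
    [0,0,31,18,-2.9,0,2],
    [0,0,38,22,-3.5,0,2],
    [0,0,45,26,-4.2,0,2],
    [0,0,52,30,-4.8,0,2],
    [0,0,58,33,-5.3,0,2],
    [0,0,64,36,-5.8,0,2]
  ]
}}

```text
t: 11.15
ee_pos: [0.4622, 0.1668, 0.1]
ee_rot: [3.097, 0.526, -0.005]
contact_force: [0.7, -0.6, -1.4]
opening: 0.0314
grasp_force: 59.8
```

Run:
```python
from h import *
s=manip.get_state();print(s['ee_pos'],s['grasp_force'],s['qpos'],row([.463,.21,.10],-98.2))
```

```text
[0.46217295 0.16684645 0.10000592] 59.84793663024902 [-1.15877788  0.42502543  0.92779995  2.10403633 -0.46268729  0.83143977
 -1.18509376] [ 0.04  0.18 27.48  1.5  -4.05 -0.  ]
```

Emit:
{"name": "step_arm", "arguments": {
  "rows": [
    [0,0,6,0.5,-0.8,0,2],
    [0,0,13,0.9,-2,0,2],
    [0,0,19,1.2,-3,0,2],
    [0,0,24,1.5,-3.7,0,2],
    [0,0,27.4,1.5,-4.0,0,2],
    [0,0,27.4,1.5,-4.0,0,2],
    [0,0,27.4,1.5,-4.0,0,2]
  ]
}}

```text
t: 11.73
ee_pos: [0.4639, 0.2064, 0.1003]
ee_rot: [3.132, -0.214, -0.003]
contact_force: [-0.0, -0.8, -1.4]
opening: 0.031
grasp_force: 59.9
```

Run:
```python
from h import *
c=snap('wrist','pics/w6.png');t=snap('top','pics/t6.png');s=manip.get_state();print(s['t'],s['ee_pos'],s['qpos'][6],row([.463,.21,.10],-98.2))
cv2.imwrite('pics/m6.png',np.vstack([c['color'][:,:,::-1],cv2.resize(t['color'][110:190,230:358][:,:,::-1],(320,200),interpolation=cv2.INTER_CUBIC).repeat(1,0) if 0 else cv2.copyMakeBorder(cv2.resize(t['color'][110:190,230:358][:,:,::-1],(320,200),interpolation=cv2.INTER_CUBIC),0,0,0,320,0)]))
```

```text
11.8333 [0.46447509 0.20609639 0.10088628] -1.6220501093083417 [ 0.05  0.07  0.28 -0.2  -0.37  0.09]
```

View pics/m6.png

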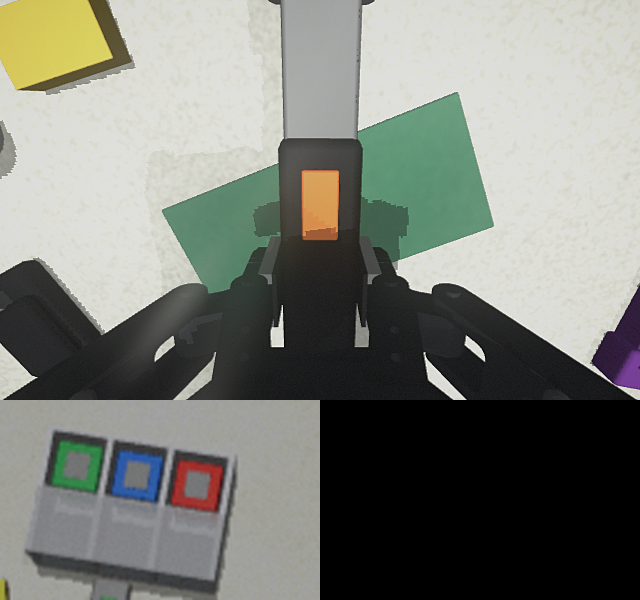

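The wrist view shows the scanner gripped straight, with its handle/neck joint at row 139. The rack is hidden behind the head, so I'll fix the case positions from the two overhead views.

Run:
```python
from h import *
c=load('pics/w6.png');s=manip.get_state()
zt=s['ee_pos'][2]+.048
p=ray(c,321,139,zt);r=np.array([np.cos(np.radians(-8.2)),np.sin(np.radians(-8.2))])
print('joint ahead of TCP',(p[:2]-s['ee_pos'][:2])@r,'lat',(p[:2]-s['ee_pos'][:2])@[-r[1],r[0]])
for f,box in(('pics/t0.png',(115,160,245,330)),('pics/s0.png',(235,275,322,415))):
    c=load(f);h=cv2.cvtColor(c['color'],cv2.COLOR_RGB2HSV).astype(int);out=[]
    for lo,hi in((45,90),(100,130),(-1,9)):
        hh=h[...,0].copy(); hh[hh>171]=0
        m=((hh>lo)&(hh<hi)&(h[...,1]>110)&(h[...,2]>60)).astype('uint8');M=np.zeros_like(m);a,b,e,g=box;M[a:b,e:g]=m[a:b,e:g]
        k=max(cv2.findContours(M,0,2)[0],key=cv2.contourArea);q=cv2.minAreaRect(k)
        out.append(ray(c,*q[0],.072)[:2]); print(f,q[0],q[1],out[-1])
    d=out[0]-out[2];print('yaw',np.degrees(np.arctan2(d[1],d[0]))-90,np.linalg.norm(d))
```

```text
joint ahead of TCP 0.05543815588323133 lat 0.0011484013424652387
pics/t0.png (260.5135192871094, 135.91891479492188) (18.08388900756836, 17.755090713500977) [0.76986326 0.24462317]
pics/t0.png (284.3783874511719, 139.72972106933594) (18.412687301635742, 18.412687301635742) [0.75914266 0.16763369]
pics/t0.png (308.3108215332031, 143.63514709472656) (18.577085494995117, 18.577085494995117) [0.74814784 0.09064289]
yaw -8.027329092193654 0.15550397385653777
pics/s0.png (397.5, 257.5) (21.0, 21.0) [0.77072499 0.24471226]
pics/s0.png (368.5, 255.5) (21.0, 21.0) [0.75990078 0.16744475]
pics/s0.png (339.91876220703125, 253.63705444335938) (21.58785629272461, 20.519149780273438) [0.74950238 0.09095525]
yaw -7.858708397946785 0.1552147485613319
```

Run:
```python
from h import *
print(row([.463,.2091,.009],-98.0),row([.5575,.1959,.009],-98.0))
```

```text
[ 0.05  0.07  0.08 -0.18 -0.29  9.19] [ 0.05  0.07  0.08  9.37 -0.28  9.18]
```

Emit:
{"name": "step_arm", "arguments": {
  "rows": [
    [0,0,0,-0.2,-0.3,1.5,2],
    [0,0,0,-0.2,-0.3,4,2],
    [0,0,0,-0.2,-0.3,6.5,2],
    [0,0,0,-0.2,-0.3,8.5,2],
    [0,0,0,-0.2,-0.3,9.2,2],
    [0,0,0,-0.2,-0.3,9.2,2],
    [0,0,0,-0.2,-0.3,9.2,2]
  ]
}}

```text
t: 12.42
ee_pos: [0.4641, 0.2096, 0.01]
ee_rot: [-3.134, 0.219, -0.001]
contact_force: [0.6, 1.2, -1.2]
opening: 0.0311
grasp_force: 59.9
```

Run:
```python
from h import *
print(manip.get_state()['ee_pos'],row([.5575,.1959,.009],-98.0))
```

```text
[0.46407294 0.20958141 0.00999729] [-0.01 -0.03  0.02  9.44  0.06  0.1 ]
```

Emit:
{"name": "step_arm", "arguments": {
  "rows": [
    [0,0,0,1,0,0.1,2],
    [0,0,0,2.5,0,0.1,2],
    [0,0,0,4,0,0.1,2],
    [0,0,0,5.5,0,0.1,2],
    [0,0,0,7,0,0.1,2],
    [0,0,0,8,0,0.1,2],
    [0,0,0,8.8,0,0.1,2],
    [0,0,0,9.3,0,0.1,2],
    [0,0,0,9.4,0,0.1,2],
    [0,0,0,9.4,0,0.1,2]
  ]
}}

```text
t: 13.25
ee_pos: [0.5565, 0.1971, 0.0086]
ee_rot: [-3.134, 0.218, 0.0]
contact_force: [-0.7, -0.4, -1.5]
opening: 0.0309
grasp_force: 59.9
```

Run:
```python
from h import *
s=manip.get_state();print(s['ee_pos'],row([.5575,.1959,.009],-98.0))
t=snap('top','pics/t7.png');e=snap('scene','pics/s7.png')
a=cv2.resize(t['color'][110:200,230:350][:,:,::-1],(480,360),interpolation=cv2.INTER_CUBIC)
b=cv2.resize(e['color'][140:290,300:430][:,:,::-1],(312,360),interpolation=cv2.INTER_CUBIC)
cv2.imwrite('pics/m7.png',np.hstack([a,b]))
```

```text
[0.55651453 0.19707974 0.00856635] [-0.01  0.02  0.06  0.11  0.1  -0.04]
```

View pics/m7.png

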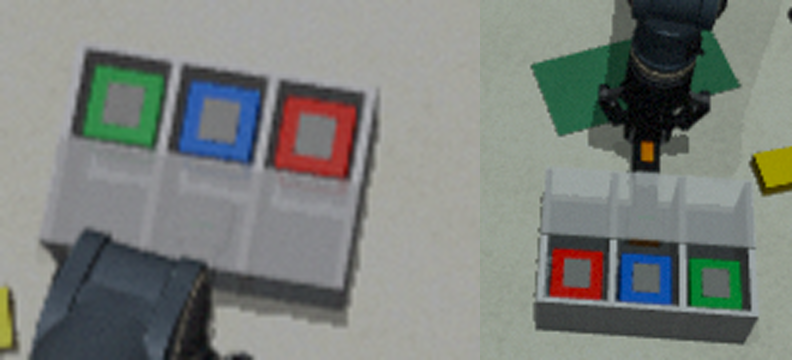

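The scene view shows the amber window at crop (645,243), inside the blue bay. It is centred on the blue case with a gap in front of it. I'll hold here.

Emit:
{"name": "step_arm", "arguments": {
  "rows": [
    [0,0,0,0.1,0.1,0,2],
    [0,0,0,0.1,0.1,0,2],
    [0,0,0,0.1,0.1,0,2],
    [0,0,0,0.1,0.1,0,2],
    [0,0,0,0.1,0.1,0,2],
    [0,0,0,0.1,0.1,0,2],
    [0,0,0,0.1,0.1,0,2],
    [0,0,0,0.1,0.1,0,2],
    [0,0,0,0.1,0.1,0,2],
    [0,0,0,0.1,0.1,0,2]
  ]
}}

```text
t: 14.18
ee_pos: [0.5575, 0.196, 0.0085]
ee_rot: [-3.134, 0.217, -0.0]
contact_force: [-0.2, -0.2, -1.0]
opening: 0.0309
grasp_force: 59.9
```

Run:
```python
from h import *
s=manip.get_state();p=s['ee_pos'];print(p,s['joint_vel'].round(3))
c=load('pics/s7.png');w=np.array([*(p[:2]+.146*np.array([.9903,-.1392])),p[2]+.033]);print(w,proj(c,w),proj(c,w+[0,0,.01]),proj(c,[.7288,.1718,.074]))
h=cv2.cvtColor(c['color'],cv2.COLOR_RGB2HSV);m=(h[...,0]>5)&(h[...,0]<25)&(h[...,1]>100);m[:228]=0;m[255:]=0;m[:,:345]=0;m[:,395:]=0
y,x=np.nonzero(m);print(x.min(),x.max(),y.min(),y.max(),x.mean(),y.mean())
for z in (.042,.05): print(ray(c,x.mean(),y.mean(),z))
```

```text
[0.55749073 0.19595016 0.00852558] [ 0.    -0.     0.001 -0.001  0.002 -0.001 -0.001]
[0.70207453 0.17562696 0.04152558] [[367.56654271 240.56266372]] [[367.93757727 239.05368759]] [[368.6783242  244.51699429]]
362 374 240 242 368.0689655172414 240.86206896551724
[0.70330487 0.17685202 0.042     ]
[0.7069374  0.17552711 0.05      ]
```

Emit:
{"name": "step_arm", "arguments": {
  "rows": [
    [0,0,0,0,0,0,2],
    [0,0,0,0,0,0,2],
    [0,0,0,0,0,0,2],
    [0,0,0,0,0,0,2],
    [0,0,0,0,0,0,2],
    [0,0,0,0,0,0,2],
    [0,0,0,0,0,0,2],
    [0,0,0,0,0,0,2],
    [0,0,0,0,0,0,2],
    [0,0,0,0,0,0,2]
  ]
}}

```text
t: 15.02
ee_pos: [0.5575, 0.196, 0.0085]
ee_rot: [-3.134, 0.218, -0.0]
contact_force: [0.6, -0.1, -1.6]
opening: 0.0307
grasp_force: 59.9
```

Emit:
{"name": "step_arm", "arguments": {
  "rows": [
    [0,0,0,0,0,0,2],
    [0,0,0,0,0,0,2],
    [0,0,0,0,0,0,2],
    [0,0,0,0,0,0,2],
    [0,0,0,0,0,0,2],
    [0,0,0,0,0,0,2],
    [0,0,0,0,0,0,2],
    [0,0,0,0,0,0,2],
    [0,0,0,0,0,0,2],
    [0,0,0,0,0,0,2]
  ]
}}

```text
t: 15.85
ee_pos: [0.5575, 0.1959, 0.0085]
ee_rot: [-3.134, 0.218, -0.0]
contact_force: [0.6, -0.2, -1.6]
opening: 0.031
grasp_force: 59.9
```

Emit:
{"name": "step_arm", "arguments": {
  "rows": [
    [0,0,0,-1,0,0,2],
    [0,0,0,-2.5,0,0,2],
    [0,0,0,-4,0,0,2],
    [0,0,0,-5.5,0,0,2],
    [0,0,0,-7,0,0,2],
    [0,0,0,-8.5,0,0,2],
    [0,0,0,-9.5,0,0,2],
    [0,0,0,-10,0,0,2],
    [0,0,0,-10,0,0,2]
  ]
}}

```text
t: 16.6
ee_pos: [0.4571, 0.2102, 0.0085]
ee_rot: [-3.134, 0.216, 0.002]
contact_force: [0.7, -0.2, -1.5]
opening: 0.031
grasp_force: 59.9
```

Emit:
{"name": "step_arm", "arguments": {
  "rows": [
    [0,0,0,0,0,-2,2],
    [0,0,0,0,0,-5,2],
    [0,0,0,0,0,-7,2],
    [0,0,0,0,0,-8,2],
    [0,0,0,0,0,-8,2]
  ]
}}

```text
t: 17.02
ee_pos: [0.4605, 0.2102, 0.0904]
ee_rot: [-3.131, 0.218, -0.006]
contact_force: [-0.3, 0.9, -1.6]
opening: 0.0312
grasp_force: 60.0
```

Run:
```python
from h import *
s=manip.get_state();d=np.array([-.243,.970]);m=np.array([.436,.202])
print(s['ee_pos'],s['grasp_force']); g=m-.0505*d; print(g,np.linalg.norm(g))
print(row([*g,.09],14.0),row([*g,-.013],14.0))
```

```text
[0.46053949 0.21024292 0.0904339 ] 59.99091982841492
[0.4482715 0.153015 ] 0.4736675289031854
[ 1.0000e-01 -3.1000e-01 -1.1195e+02 -4.2000e-01  5.8400e+00  2.0000e-02] [ 1.0000e-01 -3.1000e-01 -1.1195e+02 -4.6000e-01  5.8700e+00  1.0320e+01]
```

Emit:
{"name": "step_arm", "arguments": {
  "rows": [
    [0,0,-5,0,0.3,0,2],
    [0,0,-11,0,0.6,0,2],
    [0,0,-17,0,1.2,0,2],
    [0,0,-24,-0.1,1.8,0,2],
    [0,0,-31,-0.1,2.4,0,2],
    [0,0,-38,-0.2,3,0,2],
    [0,0,-45,-0.3,3.6,0,2],
    [0,0,-52,-0.4,4.2,0,2],
    [0,0,-59,-0.4,4.8,0,2],
    [0,0,-66,-0.4,5.4,0,2]
  ]
}}

```text
t: 17.85
ee_pos: [0.4463, 0.1563, 0.0874]
ee_rot: [-2.742, -1.533, 0.003]
contact_force: [-0.0, -1.2, -0.8]
opening: 0.0308
grasp_force: 60.0
```

Run:
```python
from h import *
s=manip.get_state();print(s['ee_pos'],s['qpos'],row([.448,.153,.05],14.0))
```

```text
[0.44629403 0.15626855 0.08737104] [-1.02206751  0.35788629  0.73326899  2.14974902 -0.34923944  0.75357324
 -0.61263632] [ -0.08   0.06 -45.59  -0.18   0.32   3.74]
```

Emit:
{"name": "step_arm", "arguments": {
  "rows": [
    [0,0,-7,0,0.1,0,2],
    [0,0,-14,0,0.2,0.5,2],
    [0,0,-21,0,0.3,1,2],
    [0,0,-28,-0.1,0.3,1.5,2],
    [0,0,-35,-0.2,0.3,2,2],
    [0,0,-41,-0.2,0.3,2.5,2],
    [0,0,-45,-0.2,0.3,3,2],
    [0,0,-45.6,-0.2,0.3,3.7,2],
    [0,0,-45.6,-0.2,0.3,3.7,2],
    [0,0,-45.6,-0.2,0.3,3.7,2]
  ]
}}

```text
t: 18.68
ee_pos: [0.4479, 0.1531, 0.0506]
ee_rot: [-1.943, -2.467, 0.003]
contact_force: [0.1, 0.5, -0.7]
opening: 0.0305
grasp_force: 60.0
```

Run:
```python
from h import *
s=manip.get_state();print(s['ee_pos'],row([.448,.153,-.0135],14.0))
```

```text
[0.44794557 0.15307653 0.05058745] [-0.11  0.03 -0.45 -0.01  0.02  6.41]
```

Emit:
{"name": "step_arm", "arguments": {
  "rows": [
    [-0.1,0,-0.4,0,0,1,2],
    [-0.1,0,-0.4,0,0,2.5,2],
    [-0.1,0,-0.4,0,0,4,2],
    [-0.1,0,-0.4,0,0,5.3,2],
    [-0.1,0,-0.4,0,0,6,2],
    [-0.1,0,-0.4,0,0,6.3,2],
    [-0.1,0,-0.4,0,0,6.4,2],
    [-0.1,0,-0.4,0,0,6.4,2],
    [-0.1,0,-0.4,0,0,6.4,2]
  ]
}}

```text
t: 19.43
ee_pos: [0.4491, 0.1538, -0.012]
ee_rot: [1.932, 2.475, 0.004]
contact_force: [-0.2, 0.7, -1.9]
opening: 0.031
grasp_force: 60.0
```

Emit:
{"name": "step_arm", "arguments": {
  "rows": [
    [0,0,0,0,0,0.1,2],
    [0,0,0,0,0,0.1,2],
    [0,0,0,0,0,0.1,2]
  ]
}}

```text
t: 19.68
ee_pos: [0.4487, 0.1537, -0.0131]
ee_rot: [1.932, 2.476, 0.003]
contact_force: [0.3, 0.5, -1.0]
opening: 0.0309
grasp_force: 60.0
```

Emit:
{"name": "step_arm", "arguments": {
  "rows": [
    [0,0,0,0,0,0.1,2],
    [0,0,0,0,0,0.15,2],
    [0,0,0,0,0,0.15,2],
    [0,0,0,0,0,0.15,2]
  ]
}}

```text
t: 20.02
ee_pos: [0.4485, 0.1536, -0.015]
ee_rot: [1.932, 2.476, 0.002]
contact_force: [-0.8, -0.8, -0.9]
opening: 0.031
grasp_force: 60.0
```

Emit:
{"name": "step_arm", "arguments": {
  "rows": [
    [0,0,0,0,0,0.06,2],
    [0,0,0,0,0,0.06,2],
    [0,0,0,0,0,0.06,2]
  ]
}}

```text
t: 20.27
ee_pos: [0.4485, 0.1536, -0.0151]
ee_rot: [1.933, 2.476, 0.003]
contact_force: [-0.3, -1.8, 4.8]
opening: 0.0309
grasp_force: 60.9
```

Contact with the mat shows in the force, so I release, rise and look.

Emit:
{"name": "step_arm", "arguments": {
  "rows": [
    [0,0,0,0,0,0,4],
    [0,0,0,0,0,0,6],
    [0,0,0,0,0,0,6],
    [0,0,0,0,0,0,6],
    [0,0,0,0,0,-3,6],
    [0,0,0,0,0,-6,6],
    [0,0,0,0,0,-10,6],
    [0,0,0,0,0,-14,6],
    [0,0,0,-5,0,-15,6],
    [0,0,0,-5,0,-15,6]
  ]
}}

```text
t: 21.1
ee_pos: [0.4633, 0.1022, 0.1377]
ee_rot: [1.932, 2.47, 0.011]
contact_force: [0.8, -1.2, -1.3]
opening: 0.06
grasp_force: 0.0
```

Emit:
{"name": "step_arm", "arguments": {
  "rows": [
    [0,0,0,0,0,0,6],
    [0,0,0,0,0,0,6],
    [0,0,0,0,0,0,6],
    [0,0,0,0,0,0,6]
  ]
}}

```text
t: 21.43
ee_pos: [0.4596, 0.1058, 0.1335]
ee_rot: [-1.931, -2.478, 0.0]
contact_force: [-0.3, 0.3, 0.7]
opening: 0.0603
grasp_force: 0.0
```

Run:
```python
from h import *
c=snap('wrist','pics/w8.png');s=manip.get_state();print(s['ee_pos'],s['opening'],s['contact_force'])
m=np.array([.436,.202]);d=np.array([-.243,.970])
print(proj(c,[[*(m+d*.095),.033],[*(m-d*.095),.033],[*m,.033]]).round())
```

```text
[0.4597326  0.10576723 0.1336222 ] 0.05946740342378973 [0.16704776 0.32754992 0.23698386]
[[320. -89.]
 [320. 182.]
 [320.  61.]]
```

View pics/w8.png

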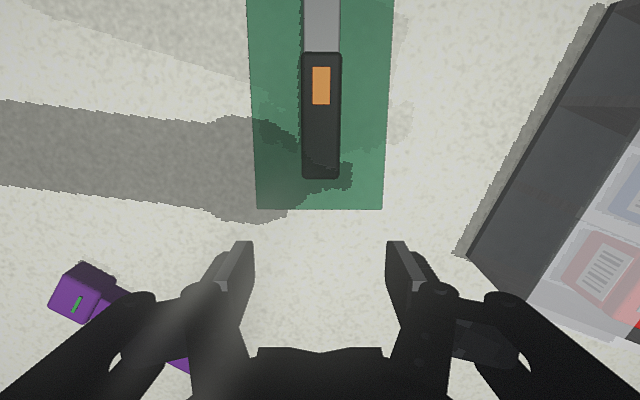

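The scanner lies along the mat's middle, trigger up. Its tail is at (320,179) against a predicted (320,182), and the gripper is clear.

```bash
python3 -c "
from rig import manip
print(manip.hand_in())"
```

```text
the job is handed in; nothing more can be done
None
```

I drew the scanner out by its nose, put it down and regrasped it by the handle, held it about 27 mm from the blue case's label for over two seconds, then laid it trigger up on the middle of the mat, released it and handed in; the hand-in returned no verdict.

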